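Fasten the blue sushi-kit case

TASK

Fasten the draw latch of the blue case: swing its steel wire loop over so that the cross bar drops behind the brass keeper, then push the upright black lever back and press it fully down until it is latched. Keep off the orange case, whose latch stays open.

Things in the scene. Friction and masses are not known exactly. Their poses are not given: they have to be found in the camera images.
- blue_keeper (a point): Rest of the loop's bar behind the brass keeper hook (32 mm wide, 14 mm high; lip over this point, open to +x; springs a few mm, 4 N/mm), 6 mm above the blue case's top. Case fixed, 133 (x) x 170 (y) x 100 mm high. Axes: +x from lever pivot to keeper, +y along case and bar, +z up. The lever's pivot axis (along y) lies 47 mm to -x of this point, 4 mm higher, same y.
- blue_bar (a point): Centre of the cross bar (6 mm thick, 52 mm long) of the blue case's steel wire loop, 60 mm long, turning freely on a pin 17 mm up the lever. It starts leaning 15 to 35 deg past upright, away from the keeper, bar 65 to 78 mm above the lever pivot, above the lever's tip. Pushed past upright it falls by itself and, with the lever up, the bar drops on a pad 5 to 14 mm beyond the hook.
- blue_lever (a joint): Angle of the blue case's black lever (rad): 0 = shut, flat, pointing away from the keeper; pi/2 = upright; starts 1.75 to 2.05, leaning to the keeper; at most 2.1. 46 mm long from its pivot, 30 mm wide, 5 to 7 mm thick; shut, its top is 5 mm above the pivot. Friction holds it. Shutting it with the loop hooked takes a few N at the tip; it passes over centre and then stays shut.
- orange_case: The other case, orange, fixed, of the same size, with the same kind of latch standing open: leave it alone. Origin at the middle of its underside on the table, 110 mm below its lever's pivot; axes as for the blue case.
Mind the look-alikes: they are no part of the job. Of the things that look like the part that bears blue_keeper, the smaller one is meant.

How it is judged:
By the outcome, as a careful person would: the job done as asked, in the order asked, and still so for the second after the job is handed in, with the robot touching nothing.
It also fails if it takes over 38 s, if anything falls off the work surface, if the arm or the gripper's body presses on something with over 40 N, if the wrist force passes 120 N, or if a joint passes its speed limit or range.

ROBOT

A 6-joint arm with a two-finger parallel gripper is mounted at the origin on the work surface. World frame = base frame: x ahead of the robot, y to its left, z up, the work surface at z = 0. Lengths are in m, angles in rad, forces in N, time in s.
With the tool pointing down it reaches from about 0.325 to 0.85 m from the base axis. Payload 15.5 kg.
Tool frame: the origin (TCP) lies midway between the tips of the shut fingers; the grasp point (between the pads) lies 19 mm behind it; z points along the fingers, y is the line along which they close (so a half turn about z gives the same grasp; the last joint's range is limited). The gripper opens to 91 mm and grips with 3 to 60 N. Pads are 32 mm wide; open, the fingers measure 118 mm over their backs; the gripper's body (76 mm by 178 mm) begins 60 mm behind the grasp point.
Start: joints at [1.099, 0.494, 1.345, -0, 1.302, -0.096], TCP at [0.23, 0.581, 0.214] pointing down, gripper open.
Joint ranges: [-2.91, 2.91], [-0.82, 2.16], [0.22, 2.67], [-1.22, 4.37], [0.12, 2.79], [-3.08, 3.08]. Speed limits (rad/s): [1.89, 1.89, 2.57, 3.01, 3.01, 3.01].

INTERFACE

Orientations are given as a 3x3 rotation matrix whose columns are the frame's x, y, z axes.
In Python, from bench import sense, eyes, workorder gives the robot as it stands.
- The arm moves only by the tool arm_command, never from a script. Its argument "deltas" is a list of rows, each an object with "turn": the turn, a rotation vector about the world's x, y, z in rad, a list of three; "dp": the shift along the world's x, y, z in cm, a list of three; "claw": the opening, from 0 (shut) to 1 (fully open). In form: [{"turn": [wx, wy, wz], "dp": [x, y, z], "claw": claw}, ...]. A call has 1 to 10 rows; each row shifts and turns the commanded pose from where the row before left it; what a row does not reach is not made up. A row lasts 1/8 s, in which the tool goes at most 62.5 mm and 10.7 degrees, less where a joint would pass 70% of its speed; a pose out of reach is approached as far as the arm can. A call with a gripper value outside its range is refused whole. The fingers move at their own pace and stop on an object; "squeeze" is the grip in N (left out, the last holds). Time passes only in rows, so rows that do not move let the fingers close. It gives the time, the measured TCP pose, the force, the opening and the grip force at its end, in the units of the state.
- sense(): the state, without advancing time (a new reading comes with each control period).
- eyes.capture(name): name is "side" or "top"; returns a dict with "frame" (480x640x3 uint8, blue, green, red), "K" (3x3 intrinsics, pixels), "extrinsics" (4x4, takes a point from world to camera coordinates). Camera axes: x right, y down, z forward; pixel columns grow to the right and rows downward; lengths in m; the calibration is good to about 2 mm. A picture is of the moment at which its call begins. There is no depth.
- workorder.job_done(): hands the job in; it is judged then, once.
The state is a dict: "t": time; "joints": joint angles; "dq": joint speeds; "joint_torque": joint torques, N m; "tool_pos": TCP position; "ee_rot": TCP orientation; "wrist_force": force on the tool from outside, world axes, zero at the start; "torque": the same for the moment, N m; "grip_width": finger opening in m; "grasp_force": force on a finger pad.
Only numpy, scipy, OpenCV 4.12 (cv2) and the standard library are available. Lean on these libraries where they do the work, as an engineer would, in place of code of your own. Each camera call takes 0.05 s, during which the arm holds its last target. There are 200 camera calls.

## Working session

There is one attempt and no reset: what is moved stays moved. The work goes in short steps, Python scripts to look and compute and a tool call to move; the robot and the scene stay as the last step left them, time stands still between calls to the robot, and variables do not carry over. Pictures are saved under pics/ and viewed, at most 10 in all, crops included, and the job is handed in when it is done.

Besides the shell and the picture viewer there is one more tool, called after "Call:" in YAML: its name, and indented under it one key for each argument. arm_command: Moves the arm, as the interface text tells. Its arguments: {"type":"object","properties":{"deltas":{"type":"array"},"squeeze":{"type":"number"}},"required":["deltas"]}

```bash
mkdir -p pics
python3 - <<'E'
from bench import sense, eyes
import cv2, numpy as np
s=sense(); print(s['t'],s['tool_pos'],s['grip_width'])
for n in ('side','top'):
    c=eyes.capture(n); cv2.imwrite(f'pics/{n}0.png',c['frame']); np.savez(f'{n}.npz',K=c['K'],E=c['extrinsics'])
    E=c['extrinsics']; print(n,c['K'].tolist(),(-E[:3,:3].T@E[:3,3]).round(3), E[:3,:3].round(3).tolist())
E
```

```text
0.0 [0.22976572 0.58082854 0.21333167] 0.09129817767008533
side [[435.43479807406686, 0.0, 314.56383106278605], [0.0, 435.43479807406686, 243.5430771811645], [0.0, 0.0, 1.0]] [0.087 0.423 0.503] [[-0.746, -0.666, -0.015], [-0.391, 0.456, -0.8], [0.539, -0.591, -0.6]]
top [[439.86844533997714, 0.0, 312.27555713520127], [0.0, 439.86844533997714, 238.78352880879257], [0.0, 0.0, 1.0]] [ 0.388 -0.014  0.79 ] [[0.009, -1.0, -0.007], [-0.992, -0.008, -0.123], [0.123, 0.008, -0.992]]
```

View pics/side0.png

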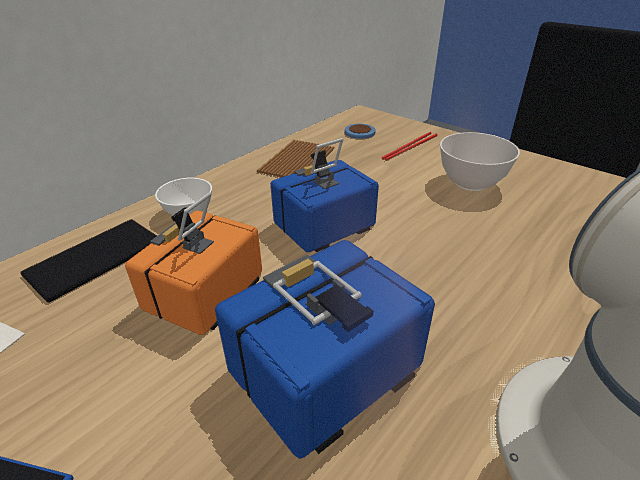

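View pics/top0.png

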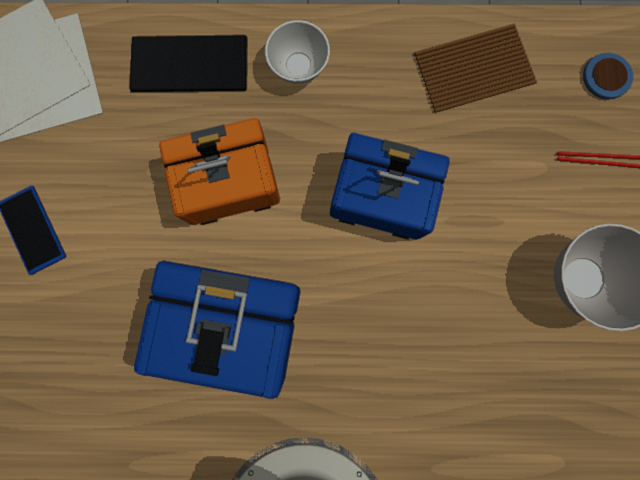

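The side view shows three cases. The small blue one (side ~(325,205), top ~(390,185)) has its latch open. The larger blue one, already shut at top ~(215,330), is the look-alike. Orange is at top ~(215,170). Next I'll zoom in on the small blue latch.

Run:
```python
import cv2,numpy as np
a=cv2.imread('pics/side0.png')[130:255,262:387]; b=cv2.imread('pics/top0.png')[125:250,325:450]
cv2.imwrite('pics/z0.png',np.hstack([cv2.resize(x,(400,400),interpolation=cv2.INTER_CUBIC) for x in (a,b)]))
```

```text
(no output)
```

View pics/z0.png

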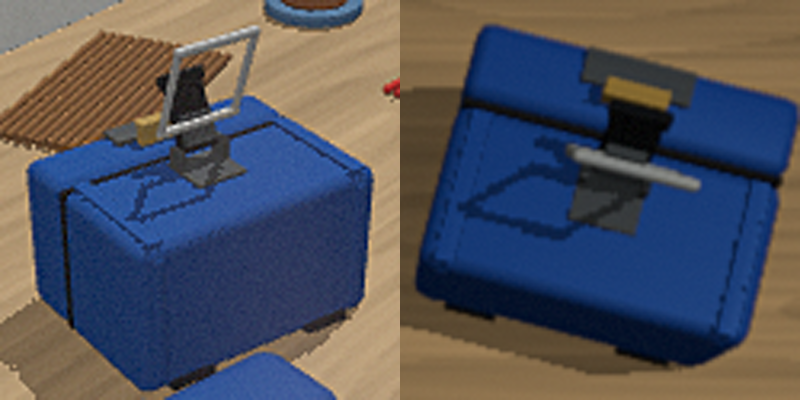

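The crops show the open latch. The bar runs from side px (318,145) to (342,139) and top px (378,172) to (418,183). Brass sits towards +x, with the black lever leaning towards it. I'll triangulate these points.

```bash
cat > h.py <<'E'
import numpy as np, cv2
C={n:np.load(f'{n}.npz') for n in('side','top')}
P={n:C[n]['K']@C[n]['E'][:3] for n in C}
def tri(s,t):
    X=cv2.triangulatePoints(P['side'],P['top'],np.float64(s).reshape(2,1),np.float64(t).reshape(2,1))[:,0]; X=X[:3]/X[3]
    r=[(lambda q:(q[:2]/q[2]-o).round(1).tolist())(P[n]@np.r_[X,1]) for n,o in(('side',np.array(s)),('top',np.array(t)))]
    return X,r
def plane(n,uv,z):
    E=C[n]['E']; o=-E[:3,:3].T@E[:3,3]; d=E[:3,:3].T@np.linalg.inv(C[n]['K'])@np.r_[uv,1]
    return o+d*(z-o[2])/d[2]
def brass(img,box):
    x0,y0,x1,y1=box; h=cv2.cvtColor(img[y0:y1,x0:x1],cv2.COLOR_BGR2HSV)
    m=cv2.inRange(h,(16,110,90),(32,255,255)); n,l,st,c=cv2.connectedComponentsWithStats(m)
    k=1+st[1:,4].argmax(); return c[k]+[x0,y0],st[k].tolist()
E
python3 - <<'E'
from h import *
from bench import sense
s=cv2.imread('pics/side0.png');t=cv2.imread('pics/top0.png')
for a,b in(((318.3,145),(378.1,171.9)),((342.3,139.4),(418.1,182.8))): print('bar end',tri(a,b))
cs,ss=brass(s,(295,155,318,180)); ct,stt=brass(t,(380,140,415,165)); print(cs,ss,ct,stt,tri(cs,ct))
print('brass on z=.114 top',plane('top',ct,.112),'side',plane('side',cs,.108))
# case top left edge, right edge
m=cv2.inRange(cv2.cvtColor(t,cv2.COLOR_BGR2HSV),(105,120,40),(125,255,255)); m[:125]=0;m[245:]=0;m[:,:325]=0;m[:,455:]=0
r=cv2.minAreaRect(cv2.findNonZero(m)); print(r,[plane('top',p,.1).round(4).tolist() for p in cv2.boxPoints(r)])
print(sense()['ee_rot'].round(3) if hasattr(sense()['ee_rot'],'round') else sense()['ee_rot'])
E
```

```text
bar end (array([ 0.55651719, -0.10261997,  0.18752649]), [[-1.5, -0.2], [1.1, 1.4]])
bar end (array([ 0.54463349, -0.15814341,  0.18223165]), [[-0.0, -0.0], [0.0, 0.0]])
[307.66101695 169.74576271] [9, 10, 8, 11, 59] [399.02521008 153.38655462] [9, 9, 21, 10, 119] (array([ 0.61589396, -0.14548764,  0.10258557]), [[1.5, 0.2], [-1.2, -1.5]])
brass on z=.114 top [ 0.61037074 -0.1455026   0.112     ] side [ 0.6115736 -0.1364294  0.108    ]
((389.17578125, 186.83380126953125), (104.80941772460938, 87.39141845703125), 14.335434913635254) [[0.5104, -0.0328, 0.1], [0.6505, -0.0674, 0.1], [0.6081, -0.2311, 0.1], [0.4702, -0.193, 0.1]]
[[-0.93   0.368 -0.   ]
 [ 0.368  0.93  -0.001]
 [ 0.    -0.001 -1.   ]]
```

Call:
arm_command:
  deltas:
    - {"turn":[0,0,0.014],"dp":[1.9,-4.7,0.6],"claw":0}
    - {"turn":[0,0,0.014],"dp":[1.9,-4.7,0.6],"claw":0}
    - {"turn":[0,0,0.014],"dp":[1.9,-4.7,0.6],"claw":0}
    - {"turn":[0,0,0.014],"dp":[1.9,-4.7,0.6],"claw":0}
    - {"turn":[0,0,0.014],"dp":[1.9,-4.7,0.6],"claw":0}
    - {"turn":[0,0,0.014],"dp":[1.9,-4.7,0.6],"claw":0}
    - {"turn":[0,0,0.014],"dp":[1.9,-4.7,0.6],"claw":0}
    - {"turn":[0,0,0.014],"dp":[1.9,-4.7,0.6],"claw":0}
    - {"turn":[0,0,0.014],"dp":[1.9,-4.7,0.6],"claw":0}
    - {"turn":[0,0,0.014],"dp":[1.9,-4.7,0.6],"claw":0}

```text
t: 1.35
tool_pos: [0.4202, 0.1095, 0.2741]
ee_rot: [[-0.972, 0.234, -0.0], [0.234, 0.972, 0.0], [0.0, 0.0, -1.0]]
wrist_force: [0.9, 1.1, 0.2]
grip_width: 0.0003
grasp_force: 0.0
```

Call:
arm_command:
  deltas:
    - {"turn":[0,0,0],"dp":[1.7,-4.6,0],"claw":0}
    - {"turn":[0,0,0],"dp":[1.7,-4.6,0],"claw":0}
    - {"turn":[0,0,0],"dp":[1.7,-4.6,0],"claw":0}
    - {"turn":[0,0,0],"dp":[1.7,-4.6,0],"claw":0}
    - {"turn":[0,0,0],"dp":[1.7,-4.6,0],"claw":0}
    - {"turn":[0,0,0],"dp":[0,0,-3.4],"claw":0}
    - {"turn":[0,0,0],"dp":[0,0,-3.4],"claw":0}
    - {"turn":[0,0,0],"dp":[0,0,-3.4],"claw":0}
    - {"turn":[0,0,0],"dp":[0,0,0],"claw":0}

```text
t: 2.48
tool_pos: [0.5034, -0.1183, 0.1701]
ee_rot: [[-0.972, 0.235, -0.004], [0.235, 0.972, 0.002], [0.005, 0.001, -1.0]]
wrist_force: [-0.7, -0.8, 0.4]
grip_width: 0.0006
grasp_force: 0.0
```

Run:
```python
from bench import sense, eyes
import cv2, numpy as np
a=eyes.capture('side')['frame'][90:240,250:400]; b=eyes.capture('top')['frame'][105:255,325:475]
cv2.imwrite('pics/z1.png',np.hstack([cv2.resize(x,(400,400),interpolation=cv2.INTER_CUBIC) for x in (a,b)]))
```

```text
(no output)
```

View pics/z1.png

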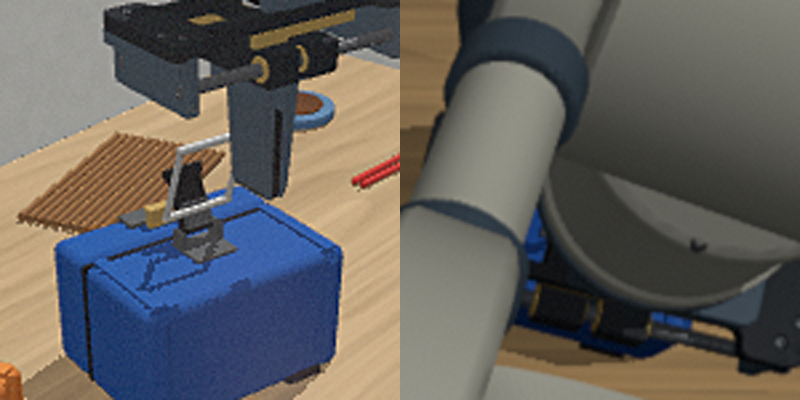

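The finger stands behind the loop, on its -x side, and clear of it. Now I'll push the bar over.

Call:
arm_command:
  deltas:
    - {"turn":[0,0,0],"dp":[0.73,-0.175,0],"claw":0}
    - {"turn":[0,0,0],"dp":[0.73,-0.175,0],"claw":0}
    - {"turn":[0,0,0],"dp":[0.73,-0.175,0],"claw":0}
    - {"turn":[0,0,0],"dp":[0.73,-0.175,0],"claw":0}
    - {"turn":[0,0,0],"dp":[0.73,-0.175,0],"claw":0}
    - {"turn":[0,0,0],"dp":[0.73,-0.175,0],"claw":0}
    - {"turn":[0,0,0],"dp":[0.73,-0.175,0],"claw":0}
    - {"turn":[0,0,0],"dp":[0.73,-0.175,0],"claw":0}
    - {"turn":[0,0,0],"dp":[0,0,0],"claw":0}

```text
t: 3.7
tool_pos: [0.5638, -0.133, 0.1718]
ee_rot: [[-0.972, 0.235, 0.0], [0.235, 0.972, -0.0], [-0.0, -0.0, -1.0]]
wrist_force: [0.1, -0.1, 0.9]
grip_width: 0.0002
grasp_force: 0.0
```

Run:
```python
from bench import sense, eyes
import cv2, numpy as np
f=eyes.capture('side')['frame']; cv2.imwrite('pics/s2.png',f)
cv2.imwrite('pics/z2.png',cv2.resize(f[110:240,260:400],(700,650))[:600])
```

```text
(no output)
```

View pics/z2.png

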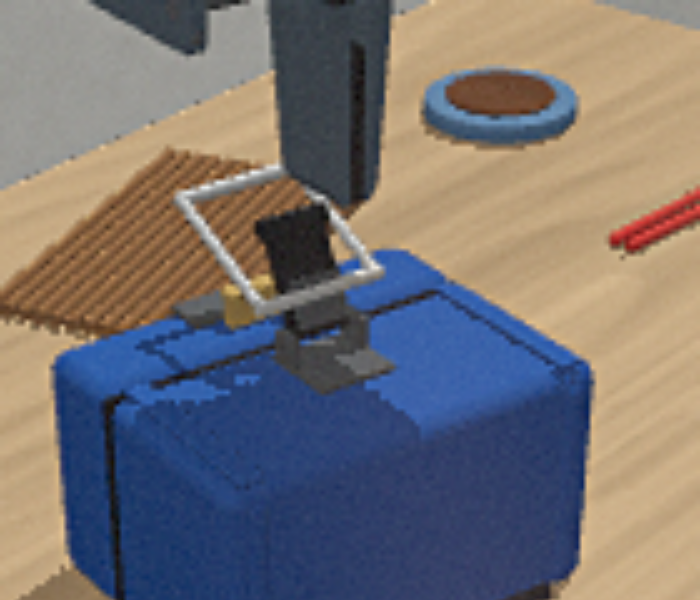

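The loop is past upright towards the keeper, with its bar at zoom (180,195)–(285,172). It may still be falling, so I'll wait and look again by number.

Call:
arm_command:
  deltas:
    - {"turn":[0,0,0],"dp":[0.49,-0.12,0],"claw":0}
    - {"turn":[0,0,0],"dp":[0.49,-0.12,0],"claw":0}
    - {"turn":[0,0,0],"dp":[0,0,0.8],"claw":0}
    - {"turn":[0,0,0],"dp":[0,0,0.8],"claw":0}
    - {"turn":[0,0,0],"dp":[0,0,0],"claw":0}

```text
t: 4.38
tool_pos: [0.5735, -0.1354, 0.1889]
ee_rot: [[-0.972, 0.235, 0.002], [0.235, 0.972, -0.001], [-0.002, -0.0, -1.0]]
wrist_force: [-0.7, -0.4, 0.5]
grip_width: 0.0001
grasp_force: 0.0
```

Run:
```python
from bench import sense, eyes
import cv2, numpy as np
f=eyes.capture('side')['frame']; cv2.imwrite('pics/s3.png',f)
cv2.imwrite('pics/z3.png',cv2.resize(f[110:230,260:400],(700,600)))
```

```text
(no output)
```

View pics/z3.png

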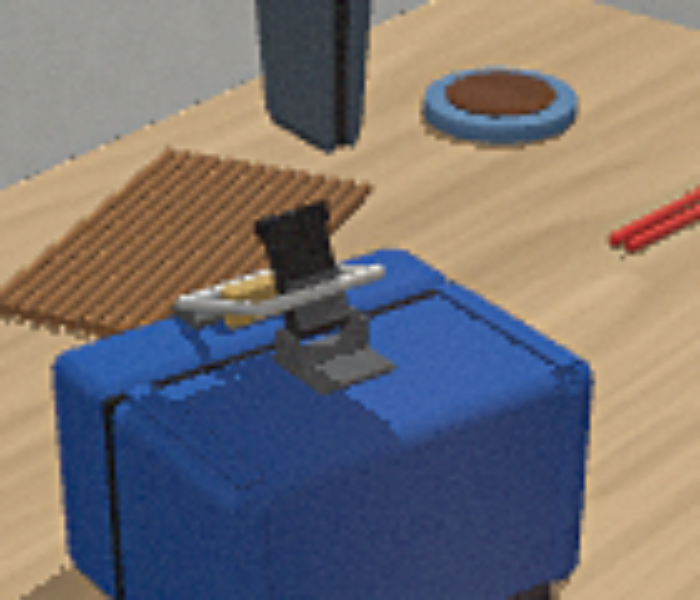

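The loop has dropped, with its bar lying beyond the brass hook (left end at zoom (182,302)). Next I'll go in front of the lever on the keeper side, lower, and push it back to upright.

Call:
arm_command:
  deltas:
    - {"turn":[0,0,0],"dp":[2.1,-0.5,0],"claw":0}
    - {"turn":[0,0,0],"dp":[2.1,-0.5,0],"claw":0}
    - {"turn":[0,0,0],"dp":[0,0,0],"claw":0}
    - {"turn":[0,0,0],"dp":[0,0,-2.5],"claw":0}
    - {"turn":[0,0,0],"dp":[0,0,-2.5],"claw":0}
    - {"turn":[0,0,0],"dp":[-0.76,0.18,0],"claw":0}
    - {"turn":[0,0,0],"dp":[-0.76,0.18,0],"claw":0}
    - {"turn":[0,0,0],"dp":[-0.76,0.18,0],"claw":0}
    - {"turn":[0,0,0],"dp":[-0.76,0.18,0],"claw":0}
    - {"turn":[0,0,0],"dp":[0,0,0],"claw":0}

```text
t: 5.68
tool_pos: [0.5841, -0.1379, 0.1384]
ee_rot: [[-0.972, 0.235, -0.0], [0.235, 0.972, -0.0], [0.0, -0.0, -1.0]]
wrist_force: [-0.5, 0.0, -0.2]
grip_width: 0.0008
grasp_force: 0.0
```

Run:
```python
from bench import sense, eyes
import cv2, numpy as np
f=eyes.capture('side')['frame']; cv2.imwrite('pics/s4.png',f)
cv2.imwrite('pics/z4.png',cv2.resize(f[110:230,260:400],(700,600)))
```

```text
(no output)
```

View pics/z4.png

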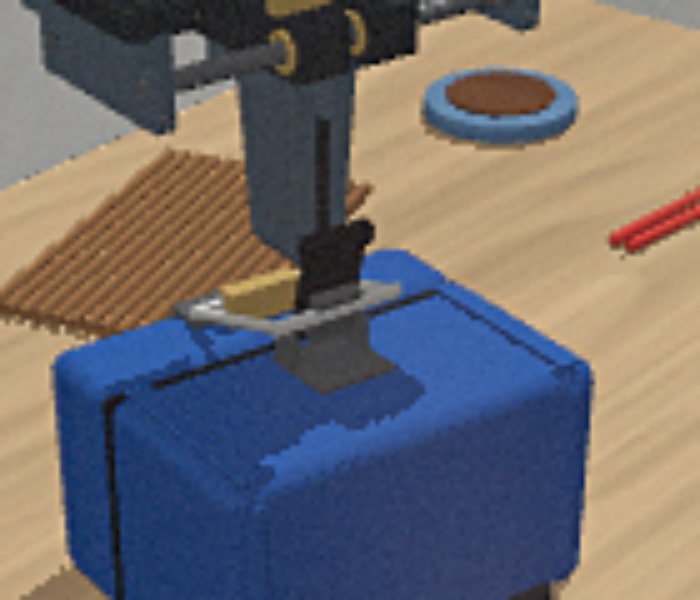

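The lever is now about upright at zoom (335,260), and the bar is still beyond the keeper. I'll follow the lever's arc back and down.

Call:
arm_command:
  deltas:
    - {"turn":[0,0,0],"dp":[-0.53,0.13,0.15],"claw":0}
    - {"turn":[0,0,0],"dp":[-0.53,0.13,0.15],"claw":0}
    - {"turn":[0,0,0],"dp":[-0.58,0.14,-0.1],"claw":0}
    - {"turn":[0,0,0],"dp":[-0.58,0.14,-0.1],"claw":0}
    - {"turn":[0,0,0],"dp":[-0.53,0.13,-0.35],"claw":0}
    - {"turn":[0,0,0],"dp":[-0.53,0.13,-0.35],"claw":0}
    - {"turn":[0,0,0],"dp":[-0.49,0.12,-0.35],"claw":0}
    - {"turn":[0,0,0],"dp":[-0.49,0.12,-0.35],"claw":0}
    - {"turn":[0,0,0],"dp":[0,0,0],"claw":0}

```text
t: 6.85
tool_pos: [0.5413, -0.1274, 0.1245]
ee_rot: [[-0.972, 0.235, -0.001], [0.235, 0.972, 0.0], [0.001, 0.0, -1.0]]
wrist_force: [-0.7, 0.2, -0.5]
grip_width: 0.0004
grasp_force: 0.0
```

Run:
```python
from bench import sense, eyes
import cv2, numpy as np
f=eyes.capture('side')['frame']; cv2.imwrite('pics/s5.png',f)
cv2.imwrite('pics/z5.png',cv2.resize(f[110:230,260:400],(700,600)))
```

```text
(no output)
```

View pics/z5.png

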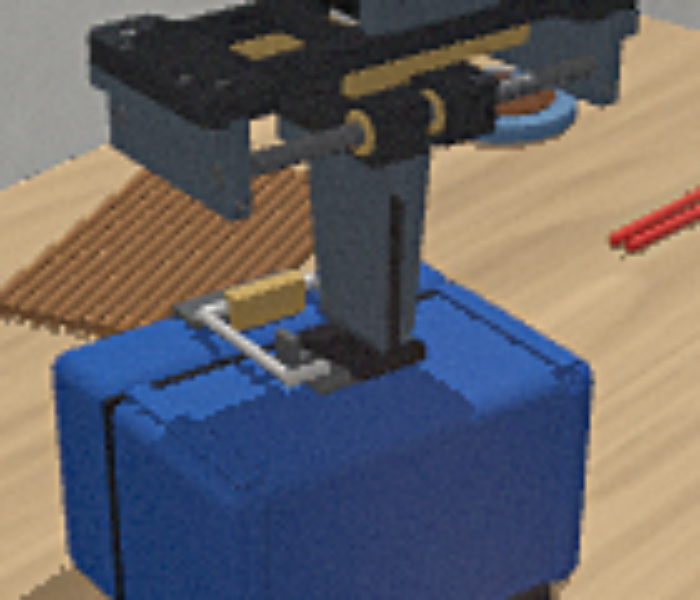

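The lever is nearly down, and the loop straddles the keeper at zoom (200,310)–(310,280). Now I'll press it home.

Call:
arm_command:
  deltas:
    - {"turn":[0,0,0],"dp":[-0.45,0.11,-0.2],"claw":0}
    - {"turn":[0,0,0],"dp":[-0.45,0.11,-0.3],"claw":0}
    - {"turn":[0,0,0],"dp":[0,0,-0.3],"claw":0}
    - {"turn":[0,0,0],"dp":[0,0,-0.2],"claw":0}
    - {"turn":[0,0,0],"dp":[0,0,0],"claw":0}

```text
t: 7.52
tool_pos: [0.5331, -0.1254, 0.115]
ee_rot: [[-0.972, 0.235, -0.0], [0.235, 0.972, -0.0], [0.0, -0.0, -1.0]]
wrist_force: [-3.0, 0.5, 7.0]
grip_width: 0.0005
grasp_force: 2.9
```

Call:
arm_command:
  deltas:
    - {"turn":[0,0,0],"dp":[0,0,-0.2],"claw":0}
    - {"turn":[0,0,0],"dp":[0,0,-0.1],"claw":0}
    - {"turn":[0,0,0],"dp":[0,0,0],"claw":0}

```text
t: 7.9
tool_pos: [0.5332, -0.1255, 0.1137]
ee_rot: [[-0.972, 0.235, 0.001], [0.235, 0.972, -0.0], [-0.001, -0.0, -1.0]]
wrist_force: [-11.1, 2.9, 39.6]
grip_width: 0.0005
grasp_force: 19.9
```

It hit a firm stop at z ≈ 0.114, as expected for a shut lever. I'll lift off, move aside and check.

Call:
arm_command:
  deltas:
    - {"turn":[0,0,0],"dp":[0,0,0.5],"claw":0}
    - {"turn":[0,0,0],"dp":[0,0,3],"claw":0}
    - {"turn":[0,0,0],"dp":[0,0,5],"claw":0}
    - {"turn":[0,0,0],"dp":[0,0,5],"claw":0}
    - {"turn":[0,0,0],"dp":[-1,-5,1],"claw":0}
    - {"turn":[0,0,0],"dp":[-1,-5,0],"claw":0}
    - {"turn":[0,0,0],"dp":[-1,-5,0],"claw":0}
    - {"turn":[0,0,0],"dp":[-1,-5,0],"claw":0}
    - {"turn":[0,0,0],"dp":[-1,-5,0],"claw":0}
    - {"turn":[0,0,0],"dp":[0,0,0],"claw":0}

```text
t: 9.15
tool_pos: [0.4823, -0.3787, 0.2564]
ee_rot: [[-0.971, 0.238, -0.0], [0.238, 0.971, -0.001], [0.0, -0.001, -1.0]]
wrist_force: [0.2, -0.4, 0.1]
grip_width: 0.0005
grasp_force: 0.0
```

Run:
```python
from bench import sense, eyes
import cv2, numpy as np
a=eyes.capture('side')['frame'][130:255,262:387]; b=eyes.capture('top')['frame'][125:250,325:450]
cv2.imwrite('pics/z6.png',np.hstack([cv2.resize(x,(400,400),interpolation=cv2.INTER_CUBIC) for x in (a,b)]))
```

```text
(no output)
```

View pics/z6.png

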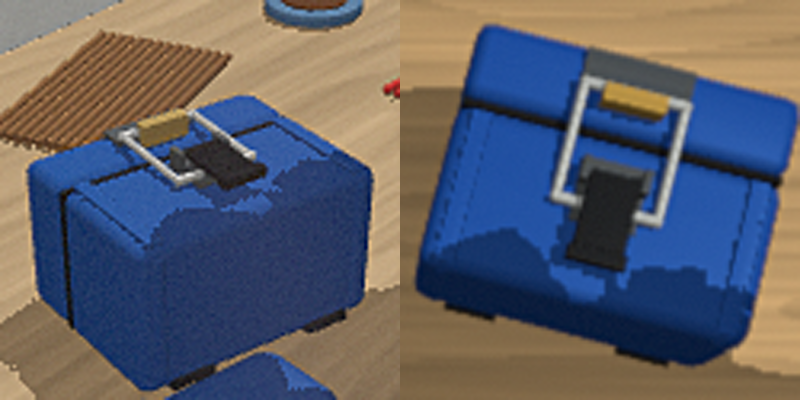

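The lever lies flat (top zoom (605,215)) and the loop is hooked, with its bar behind the brass at zoom (640,90). It matches the shut look-alike, so I'm handing in.

```bash
python3 -c "
from bench import workorder
print(workorder.job_done())"
```

```text
the job is handed in; nothing more can be done
None
```

The small blue case's draw latch is fastened, with the bar behind the brass keeper and the lever pressed flat against its stop. The orange case was not touched, and the job was handed in with the arm clear at about 9 s.

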